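Tuck a menu board under the weighted arm of its holder

TASK

Tuck the loose blue menu board into the holder: lengthways between the cheeks, on top of the boards already piled there and under the weighted arm, with its paper face still up. Slide it right home against the holder's back wall so that the arm rests on it and holds it flat, then let go. Do not knock over or shift the cup, jar or tamper.

Things in the scene. Friction and masses are not known exactly. Their poses are not given: they have to be found in the camera images.
- board_mid (a point): Centre (half-way up) of the loose blue menu board: rigid slab 150 mm long (its x), 64 wide (its y), 8 thick (its z, up), about 0.08 kg, paper panel and brass end strips on its upper face, both ends alike. It starts flat on the counter left or right of the robot's centre line, long axis roughly along world x, the holder on the other side.
- holder: Dark steel menu-board holder fixed to the counter. Origin on the counter, under the middle of its pile; x is the way boards go in, from its open front (-x, towards the robot); z up. Base plate 104 wide, 8 thick, x -80 to +145 mm. On it, between the cheeks, lies a pile of two loose pale boards of the blue one's size (x -75 to +75 mm).
- mouth (a point): Point of the holder at its x = -78, y = 0, z = 54 mm, middle of the open front. Two upright cheeks, tops 54 mm above the counter, 6 mm thick, 72 mm apart inside from x = -62 to +76 mm, flare out to about 82 mm apart at x = -78. Fingers at a board's sides do not fit between the cheeks; the last stretch must be pushed from behind.
- pile_floor (a point): Point of the holder at x = y = 0, 28 mm above the counter: the lowest height the pile's top can have. The floor under the pile is adjustable: the pile's top is 28 to 38 mm above the counter, not given; feel for it. In front of the arm's lip the pile is open from above; a board whose middle is beyond the pile's front end (x = -75) stays there when let go.
- back_wall (a point): Point of the holder at x = +76, y = 0, z = 50 mm: top middle of the back wall's inner face. A board that is home touches it: its centre at holder x = +1 mm, its rear end at x = -74 mm, about level with the pile's front end.
- hinge_axis (a point): Point of the holder on the arm's hinge (axis along y), x = +125 mm, 56 mm up. The steel arm, weighted by a brass disc 38 mm across (top up to 115 mm above the counter, x +20 to +65), reaches forward; its rounded heel (x about +30 mm) rests on the pile with about 1.2 to 3 N. It falls back by itself.
- toe (a point): Point of the holder at x = -10, y = 0, z = 48 mm, near the front lip of the arm's toe plate (44 mm wide). The plate rises forward from the heel at 20 to 30 degrees to this lip, 15 to 20 mm above the pile and about 86 mm in front of the back wall. A board must come in along the pile, below the lip; pushed on, it wedges under the plate and lifts the arm, with 2 to 8 N, then slides on easily.
- cup: White mug, 68 mm across, 58 mm high; origin at the centre of its underside. Bystander.
- jar: Amber glass jar with red lid, 72 mm across, 100 mm high; origin at the centre of its underside. Bystander.
- tamper: Steel coffee tamper, 58 mm across, 88 mm high; origin at the centre of its underside. Bystander.
- board: The same blue board as a whole; origin at the centre of its underside, axes as above.

How it is judged (in metres and radians):
At the end, for the whole second after the job is handed in: Blue board paper side up, flat (0.06 rad) on the pile, centre 27 to 48 mm up, lengthways (0.09 rad) between the cheeks (centre within 8 mm of the middle line), home at the back wall (at most 6 mm short), pressed by the holder's arm (over 0.3 N), at rest (x of board_mid in the frame of holder between -0.005 and 0.007 m and y of board_mid in the frame of holder between -0.008 and 0.008 m and z of board_mid in the frame of holder between 0.027 and 0.048 m and angle between board_mid's own z axis and vertical below 0.06 rad and angle between the x axis of board_mid and the x axis of holder, either way round below 0.09 rad and contact force between board and holder above 0.3 N and linear speed of board below 0.02 m/s); the robot touches nothing.
It fails at once if the cup is knocked over or shifted by more than 40 mm (distance of cup from where it was at the start of the episode above 0.04 m or angle between cup's own z axis and vertical above 0.35 rad).
It fails at once if the jar is knocked over or shifted by more than 40 mm (distance of jar from where it was at the start of the episode above 0.04 m or angle between jar's own z axis and vertical above 0.35 rad).
It fails at once if the tamper is knocked over or shifted by more than 40 mm (distance of tamper from where it was at the start of the episode above 0.04 m or angle between tamper's own z axis and vertical above 0.35 rad).
It also fails if it takes over 56 s, if anything falls off the work surface, if the arm or the gripper's body presses on something with over 40 N, if the wrist force passes 120 N, or if a joint passes its speed limit or range.

ROBOT

A 6-joint arm with a two-finger parallel gripper is mounted at the origin on the work surface. World frame = base frame: x ahead of the robot, y to its left, z up, the work surface at z = 0. Lengths are in mm, angles in degrees, forces in N, time in s.
With the tool pointing down it reaches from about 350 to 850 mm from the base axis. Payload 8.1 kg.
Tool frame: the origin (TCP) lies midway between the tips of the shut fingers; the grasp point (between the pads) lies 19 mm behind it; z points along the fingers, y is the line along which they close (so a half turn about z gives the same grasp; the last joint's range is limited). The gripper opens to 85 mm and grips with 20 to 120 N. Pads are 22 mm wide; open, the fingers measure 114 mm over their backs; the gripper's body (76 mm by 85 mm) begins 54 mm behind the grasp point. The pads swing forward as they close: fully open they stand 13 mm farther back than shut.
Start: joints at [61.398, 7.471, 85.268, -0, 87.261, -4.893], TCP at [241.235, 549.373, 231.292] pointing down, gripper open.
Joint ranges: [-169.43, 169.43], [-51.17, 129.36], [1.28, 143.12], [-76.62, 256.62], [0, 156.53], [-152.29, 152.29]. Speed limits (degrees/s): [136.94, 136.94, 159.86, 180, 180, 180].

INTERFACE

Orientations are given as [roll, pitch, yaw] about the fixed x, y, z axes, in that order (R = Rz(yaw) Ry(pitch) Rx(roll)).
In Python, from bench import sense, snapshot, camera_params, hand_in, masks_of, pinpoint gives the robot as it stands.
- The arm moves only by the tool step_arm, never from a script. Its argument "targets" is a list of rows, each an object with "angular": the turn, a rotation vector about the tool's x, y, z scaled (see below), a list of three; "dp": the shift along the tool's x, y, z scaled (see below), a list of three; "fingers": the closure, from 0 (fully open) to 1 (shut). A call has exactly 8 rows; each row is the pose to reach, as a shift and turn from the pose commanded when the call began, along the tool's axes at that moment, turning the shorter way round; what a row does not reach only later rows make up. The controller multiplies each number of a shift by 0.2 m and each number of a turn by 180 degrees. A row lasts 1/8 s, in which the tool goes at most 62.5 mm and 10.7 degrees, less where a joint would pass 70% of its speed; a pose out of reach is approached as far as the arm can. A call with a number of a shift or a turn outside -1 to 1 is refused whole. A call with a gripper value outside its range is refused whole. The fingers move at their own pace and stop on an object; "newtons" is the grip in N (left out, the last holds). Time passes only in rows, so rows that repeat a pose let the fingers close, or fill a call up. It gives the time, the measured TCP pose, the force, the opening and the grip force at its end, in the units of the state.
- sense(): the state, without advancing time (a new reading comes with each control period).
- snapshot(name): name is "side" or "top" or "wrist"; returns the picture (480x640x3 uint8, blue, green, red); there is no depth.
- camera_params(name): a dict with "vfov" (degrees; the focal length in pixels is half the picture's height over the tangent of half this angle, whatever the lens; pixels are square), "cx", "cy" (the principal point, pixels), "R" (3x3) and "t" (3): a world point X has camera coordinates R X + t. Camera axes: x right, y down, z forward; pixel columns grow to the right and rows downward; lengths in mm; the calibration is good to about 2 mm. A picture is of the moment at which its call begins: read the wrist's pose just before it. camera_params takes no time and is no camera call; for the wrist camera it gives the pose at the moment of the call.
- hand_in(): hands the job in; it is judged then, once.
Trained networks look in the newest picture that a camera, given by its name, has taken for a name from the list of things; names that differ only in an ending like _2 or _b are one class to them, and where a whole thing is asked for, a point or a joint stands for the part that bears it (a point fixed in the world has none). Each returns a list of dicts, best first, with "conf" (0 to 1); they miss things now and then, are a little off and sometimes report something else, mostly with a low value. They report only what shows in the picture. A call takes as long as a camera call.
- masks_of(camera, label): "pixels" (480x640 bool, what is visible of it) and "at" ([column, row] in pixels, amid what is visible of it).
- pinpoint(camera, label): "at" ([column, row] in pixels: a listed point, or the origin of a listed thing).
The state is a dict: "time": time; "joint_pos": joint angles; "qd": joint speeds; "joint_efforts": joint torques, N m; "tool_pos": TCP position; "tcp_rot": TCP orientation; "ft_force": force on the tool from outside, world axes, zero at the start; "wrist_torque": the same for the moment, N m; "finger_gap": finger opening in mm; "grip_force": force on a finger pad.
Only numpy, scipy, OpenCV 4.12 (cv2) and the standard library are available. Lean on these libraries where they do the work, as an engineer would, in place of code of your own. Each camera call takes 0.05 s, during which the arm holds its last target. There are 200 camera calls.

## Working session

There is one attempt and no reset: what is moved stays moved. The work goes in short steps, Python scripts to look and compute and a tool call to move; the robot and the scene stay as the last step left them, time stands still between calls to the robot, and variables do not carry over. Pictures are saved under pics/ and viewed, at most 14 in all, crops included, and the job is handed in when it is done.

Besides the shell and the picture viewer there is one more tool, called after "Call:" as name([rows], argument=value, ...), one row to a line, values as JSON. step_arm: Moves the arm, as the interface text tells. Its arguments: {"type":"object","properties":{"targets":{"type":"array","items":{"type":"object","properties":{"angular":{"type":"array","items":{"type":"number","minimum":-1,"maximum":1}},"dp":{"type":"array","items":{"type":"number","minimum":-1,"maximum":1}},"fingers":{"type":"number"}}}},"newtons":{"type":"number"}},"required":["targets"]}

```bash
mkdir -p pics; ls
cat > h.py <<'E'
import numpy as np, cv2
from bench import sense, snapshot, camera_params, hand_in, masks_of, pinpoint
from scipy.spatial.transform import Rotation as Ro
def ray(cam,uv,P=None):
    p=P or camera_params(cam); f=240/np.tan(np.radians(p["vfov"])/2)
    R=np.array(p["R"]);t=np.array(p["t"])
    return -R.T@t, R.T@np.array([(uv[0]-p["cx"])/f,(uv[1]-p["cy"])/f,1])
def onz(cam,uv,z,P=None):
    o,d=ray(cam,uv,P); return o+d*(z-o[2])/d[2]
def tri(rs):
    A=0;b=0
    for o,d in rs:
        d=d/np.linalg.norm(d);M=np.eye(3)-np.outer(d,d);A=A+M;b=b+M@o
    return np.linalg.solve(A,b)
E
python3 - <<'E'
from h import *
np.set_printoptions(precision=1,suppress=True)
s=sense();print({k:np.round(v,2) for k,v in s.items()})
ims=[]
P={c:camera_params(c) for c in("top","side")}
for c in("top","side"):
    im=snapshot(c);ims.append(im);cv2.imwrite(f"pics/{c}0.png",im)
    o,d=ray(c,(320,240));print(c,o,d,P[c]["vfov"])
L={"board_mid":4,"mouth":54,"pile_floor":28,"back_wall":50,"hinge_axis":56,"toe":48,"cup":0,"jar":0,"tamper":0,"holder":0}
for n,z in L.items():
    rs=[]
    for c in("top","side"):
        r=pinpoint(c,n)
        if r: rs.append(ray(c,r[0]["at"]));print(n,c,np.round(r[0]["at"]),round(r[0]["conf"],2),onz(c,r[0]["at"],z))
    if len(rs)==2: print("   tri",tri(rs))
m=masks_of("top","board")
print(m[0]["conf"],cv2.minAreaRect(np.argwhere(m[0]["pixels"])[:,::-1].astype(np.float32)))
E
```

```text
pics
{'time': np.float64(0.0), 'joint_pos': array([61.4,  7.5, 85.3, -0. , 87.3, -4.9]), 'qd': array([-0.1,  0.1,  0.1, -0. ,  0. ,  0.1]), 'joint_efforts': array([  0. , -56.9, -50. ,  -0. ,   0. ,  -0. ]), 'tool_pos': array([240.9, 548.9, 230.2]), 'tcp_rot': array([-179.9,   -0. ,  156.3]), 'ft_force': array([ 0.5, -0.9,  0.4]), 'wrist_torque': array([-0. , -0. , -0.1]), 'grip_force': np.float64(0.0), 'finger_gap': np.float64(85.09)}
top [ 508.2   -1.1 1006.7] [ 0.1  0.  -1. ] 54.15533058377915
side [404.2 758.3 673.2] [ 0.2 -0.8 -0.6] 57.84656134669487
board_mid top [411. 274.] 0.85 [ 557.2 -192.7    4. ]
board_mid side [362. 211.] 0.95 [ 552.8 -195.7    4. ]
   tri [ 554.7 -192.6    6. ]
mouth top [234. 312.] 0.88 [484.2 175.9  54. ]
mouth side [362. 304.] 0.96 [479.9 182.   54. ]
   tri [482.3 176.8  48.1]
pile_floor top [238. 271.] 0.59 [567.3 173.   28. ]
pile_floor side [320. 301.] 0.58 [566.3 173.7  28. ]
   tri [566.9 173.   27.2]
back_wall top [239. 235.] 0.73 [641.  165.8  50. ]
back_wall side [289. 283.] 0.74 [633.7 163.9  50. ]
   tri [637.2 164.8  50.8]
hinge_axis top [240. 212.] 0.73 [686.8 162.9  56. ]
hinge_axis side [265. 274.] 0.6 [686.8 159.6  56. ]
   tri [685.9 162.3  58.8]
toe top [233. 278.] 0.84 [552.8 178.1  48. ]
toe side [327. 293.] 0.64 [552.5 166.5  48. ]
   tri [551.2 176.   58. ]
cup top [319. 178.] 0.64 [771.3   0.4   0. ]
cup side [256. 241.] 0.94 [777.4   2.    0. ]
   tri [774.6   1.2  -0.9]
jar top [505. 268.] 0.62 [ 568.3 -395.9    0. ]
jar side [370. 176.] 0.6 [ 565.7 -388.2    0. ]
   tri [ 567.9 -398.3   -6. ]
tamper top [115. 290.] 0.87 [533.  439.1   0. ]
tamper side [329. 291.] 0.25 [560.9 116.5   0. ]
   tri [517.4 336.6 230.2]
holder top [240. 276.] 0.59 [558.4 173.6   0. ]
holder side [325. 311.] 0.58 [555.7 171.9   0. ]
   tri [556.9 173.1   1.3]
0.81 ((411.0669860839844, 273.0799560546875), (31.577777862548828, 70.87310028076172), 18.034284591674805)
```

View pics/top0.png

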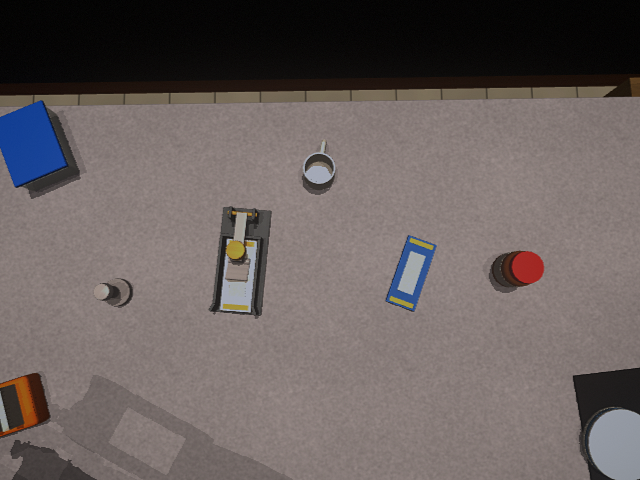

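View pics/side0.png

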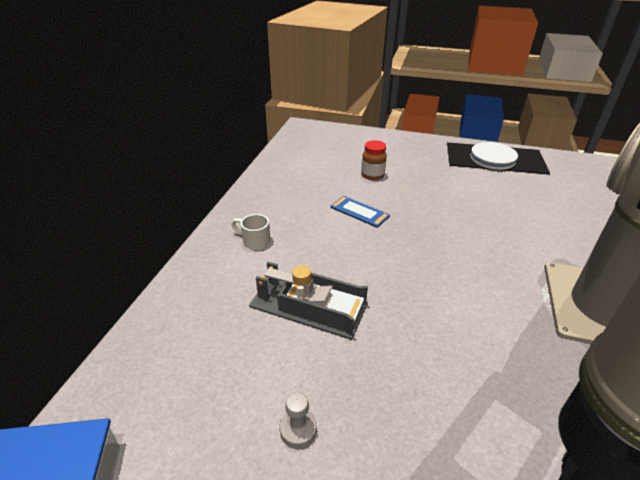

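Run:
```python
from h import *
np.set_printoptions(precision=1,suppress=True)
m=masks_of("top","board")[0]["pixels"]
b=cv2.boxPoints(cv2.minAreaRect(np.argwhere(m)[:,::-1].astype(np.float32)))
w=np.array([onz("top",q,8) for q in b])
print(w)
for i in range(4):
    e=w[(i+1)%4]-w[i];print(np.linalg.norm(e),np.degrees(np.arctan2(e[1],e[0])))
print(w.mean(0))
# holder axis
p=[onz("top",u,z) for u,z in(((234,312),54),((238,271),28),((239,235),50),((240,212),56))]
p=np.array(p);print(np.degrees(np.polyfit(p[:,0],p[:,1],1)[0]))
```

```text
[[ 499.2 -135.5    8. ]
 [ 642.  -186.9    8. ]
 [ 619.9 -250.5    8. ]
 [ 477.8 -198.1    8. ]]
151.83815586093476 -19.825096625223996
67.25976398511963 -109.1723216044423
151.49281010440643 159.7610834652192
66.17065293059296 71.14090288261647
[ 559.7 -192.7    8. ]
-3.3074542706179817
```

The top picture shows the holder around pixel (240,265) with its open front toward the robot. The blue board is at (411,273), the jar at (520,268), the cup at (320,170) and the tamper at (115,292). In the side picture nothing stands between the board and the holder. Next I'll plan a wrist look at the holder.

```bash
cat >> h.py <<'E'
def go(x,y,z,yaw,pitch=0):
    s=sense();R0=Ro.from_euler("xyz",s["tcp_rot"],degrees=True)
    T=Ro.from_euler("xyz",[180,pitch,yaw],degrees=True)
    d=R0.inv().apply(np.array([x,y,z])-s["tool_pos"])/200
    a=(R0.inv()*T).as_rotvec(degrees=True)/180
    print("dp",np.round(d,4),"ang",np.round(a,4),"dist",round(np.linalg.norm(d)*200),"now",np.round(s["tool_pos"],1),np.round(s["tcp_rot"],1),"F",np.round(s["ft_force"],1),"gap",round(float(s["finger_gap"]),1),"t",s["time"])
E
python3 - <<'E'
from h import *
np.set_printoptions(precision=2,suppress=True)
s=sense();R=Ro.from_euler("xyz",s["tcp_rot"],degrees=True)
o,d=ray("wrist",(320,240));p=camera_params("wrist")
print("cam in tool",R.inv().apply(o-s["tool_pos"]),R.inv().apply(d),p["vfov"],"img right in tool",R.inv().apply(np.array(p["R"])[0]))
go(480,173,300,175)
E
```

```text
cam in tool [  86.19   -0.08 -141.98] [-0.34  0.01  0.94] 68.16816642981192 img right in tool [-0.  1. -0.]
dp [-1.85 -1.24 -0.34] ang [-0.  -0.  -0.1] dist 451 now [241.2 549.3 231.2] [-180.    -0.   156.3] F [-0.1 -0.6  0.3] gap 85.5 t 1.2
```

Call:
step_arm([
  {"dp": [-0.2, -0.12, 0], "angular": [0, 0, 0], "fingers": 0},
  {"dp": [-0.4, -0.24, 0], "angular": [0, 0, 0], "fingers": 0},
  {"dp": [-0.6, -0.36, 0], "angular": [0, 0, 0], "fingers": 0},
  {"dp": [-0.8, -0.47, -0.05], "angular": [0, 0, 0], "fingers": 0},
  {"dp": [-1, -0.58, -0.1], "angular": [0, 0, 0], "fingers": 0},
  {"dp": [-1, -0.58, -0.1], "angular": [0, 0, 0], "fingers": 0},
  {"dp": [-1, -0.58, -0.1], "angular": [0, 0, 0], "fingers": 0},
  {"dp": [-1, -0.58, -0.1], "angular": [0, 0, 0], "fingers": 0},
])

```text
time: 2.2
tool_pos: [376.8, 363.5, 250.8]
tcp_rot: [-180.0, -0.0, 156.4]
ft_force: [-0.2, -0.8, 1.1]
finger_gap: 85.3
grip_force: 0.0
```

Call:
step_arm([
  {"dp": [-0.25, -0.15, 0], "angular": [0, 0, -0.03], "fingers": 0},
  {"dp": [-0.5, -0.3, 0], "angular": [0, 0, -0.06], "fingers": 0},
  {"dp": [-0.75, -0.45, 0], "angular": [0, 0, -0.1], "fingers": 0},
  {"dp": [-1, -0.58, 0], "angular": [0, 0, -0.104], "fingers": 0},
  {"dp": [-1, -0.58, 0], "angular": [0, 0, -0.104], "fingers": 0},
  {"dp": [-1, -0.58, 0], "angular": [0, 0, -0.104], "fingers": 0},
  {"dp": [-1, -0.58, 0], "angular": [0, 0, -0.104], "fingers": 0},
  {"dp": [-1, -0.58, 0], "angular": [0, 0, -0.104], "fingers": 0},
])

```text
time: 3.2
tool_pos: [513.6, 177.4, 251.3]
tcp_rot: [180.0, -0.0, 175.1]
ft_force: [0.7, -0.4, 0.7]
finger_gap: 85.4
grip_force: 0.0
```

Run:
```python
from h import *
np.set_printoptions(precision=1,suppress=True)
P=camera_params("wrist");cv2.imwrite("pics/w1.png",snapshot("wrist"))
L={"mouth":54,"pile_floor":28,"back_wall":50,"hinge_axis":56,"toe":48,"holder":0}
for n,z in L.items():
    for r in pinpoint("wrist",n)[:1]: print(n,np.round(r["at"]),round(r["conf"],2),onz("wrist",r["at"],z,P))
go(520,-180,120,160.5)
```

```text
mouth [311. 175.] 0.6 [484.4 174.4  54. ]
pile_floor [310. 242.] 0.62 [560.9 165.6  28. ]
back_wall [312. 312.] 0.84 [636.  161.8  50. ]
hinge_axis [311. 352.] 0.81 [684.5 155.7  56. ]
toe [314. 238.] 0.82 [550.2 171.4  48. ]
holder [315. 232.] 0.87 [560.5 171.4   0. ]
dp [-0.2 -1.8  0.7] ang [0.  0.  0.1] dist 380 now [514.2 176.2 251.4] [180.   0. 175.] F [-0.3  0.2 -0.7] gap 85.2 t 3.55
```

View pics/w1.png

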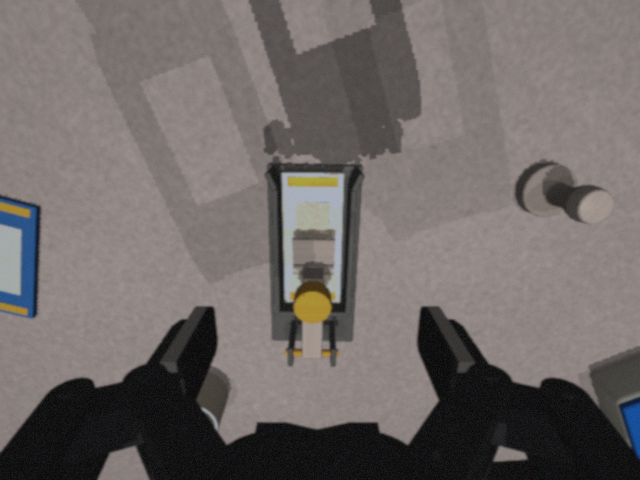

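The wrist picture shows the holder upright at about (311,250), with its mouth at row 170 and the cheeks straight along the image columns. The toe plate is at (314,250), the brass disc at (312,303), and the board is off to the left. I'll get the holder's midline from its base-plate edges.

Run:
```python
from h import *
np.set_printoptions(precision=2,suppress=True)
P=camera_params("wrist")
m=masks_of("wrist","holder")[0]["pixels"].astype(np.uint8)
A=[];B=[]
for r in range(195,335,5):
    c=np.flatnonzero(m[r])
    if len(c): A.append(onz("wrist",(c[0],r),8,P));B.append(onz("wrist",(c[-1]+1,r),8,P))
A=np.array(A);B=np.array(B)
for r in range(0,len(A),4):print(A[r],B[r])
for Q in(A,B):
    k=np.polyfit(Q[:,0],Q[:,1],1);print(np.degrees(np.arctan(k[0])),np.polyval(k,561))
ys=np.flatnonzero(m.sum(1)>20);print("rows",ys[0],ys[-1],onz("wrist",(311,ys[-1]),8,P))
```

```text
[510.06 121.35   8.  ] [519.15 224.94   8.  ]
[532.94 119.4    8.  ] [542.01 222.74   8.  ]
[556.73 117.38   8.  ] [565.68 219.31   8.  ]
[581.37 114.11   8.  ] [590.39 216.92   8.  ]
[607.01 110.7    8.  ] [616.11 214.42   8.  ]
[633.84 108.37   8.  ] [642.91 211.82   8.  ]
[661.8  105.93   8.  ] [670.85 209.11   8.  ]
-6.068188566528446 116.31511223291949
-6.088181841948403 220.5449795086129
rows 164 357 [728.92 149.8    8.  ]
```

Call:
step_arm([
  {"dp": [-0.02, -0.2, 0.05], "angular": [0, 0, 0], "fingers": 0},
  {"dp": [-0.04, -0.4, 0.1], "angular": [0, 0, 0], "fingers": 0},
  {"dp": [-0.06, -0.6, 0.15], "angular": [0, 0, 0], "fingers": 0},
  {"dp": [-0.08, -0.8, 0.15], "angular": [0, 0, 0], "fingers": 0},
  {"dp": [-0.1, -1, 0.15], "angular": [0, 0, 0], "fingers": 0},
  {"dp": [-0.1, -1, 0.15], "angular": [0, 0, 0], "fingers": 0},
  {"dp": [-0.1, -1, 0.15], "angular": [0, 0, 0], "fingers": 0},
  {"dp": [-0.1, -1, 0.15], "angular": [0, 0, 0], "fingers": 0},
])

```text
time: 4.6
tool_pos: [516.7, -23.9, 221.3]
tcp_rot: [180.0, -0.0, 175.1]
ft_force: [-0.1, -0.0, 0.1]
finger_gap: 85.0
grip_force: 0.0
```

Call:
step_arm([
  {"dp": [0, -0.2, 0], "angular": [0, 0, 0.02], "fingers": 0},
  {"dp": [0, -0.4, 0], "angular": [0, 0, 0.05], "fingers": 0},
  {"dp": [0, -0.6, 0], "angular": [0, 0, 0.08], "fingers": 0},
  {"dp": [0, -0.8, 0], "angular": [0, 0, 0.08], "fingers": 0},
  {"dp": [0, -0.8, 0], "angular": [0, 0, 0.08], "fingers": 0},
  {"dp": [0, -0.8, 0], "angular": [0, 0, 0.08], "fingers": 0},
  {"dp": [0, -0.8, 0], "angular": [0, 0, 0.08], "fingers": 0},
  {"dp": [0, -0.8, 0], "angular": [0, 0, 0.08], "fingers": 0},
])

```text
time: 5.6
tool_pos: [503.0, -183.3, 221.4]
tcp_rot: [180.0, 0.0, 160.7]
ft_force: [-0.0, 0.4, -0.3]
finger_gap: 85.1
grip_force: 0.0
```

Run:
```python
from h import *
np.set_printoptions(precision=2,suppress=True)
P=camera_params("wrist");im=snapshot("wrist")
ms=masks_of("wrist","board")[0];m=ms["pixels"]
b=cv2.boxPoints(cv2.minAreaRect(np.argwhere(m)[:,::-1].astype(np.float32)))
cs,_=cv2.findContours(m.astype(np.uint8),cv2.RETR_EXTERNAL,cv2.CHAIN_APPROX_NONE)
c=max(cs,key=cv2.contourArea)[:,0]
w=np.array([onz("wrist",q,8,P)[:2] for q in c]).astype(np.float32)
r=cv2.minAreaRect(w);print(ms["conf"],r,b)
print(pinpoint("wrist","board_mid")[:1])
go(r[0][0],r[0][1],60,160.5)
```

```text
0.68 ((559.1362915039062, -194.8850555419922), (66.0933837890625, 150.83172607421875), 68.71366882324219) [[292.55 312.7 ]
 [294.25 181.93]
 [357.38 182.75]
 [355.68 313.52]]
[{'at': [324.6, 251.6], 'conf': 0.87}]
dp [-0.28  0.04  0.81] ang [0. 0. 0.] dist 171 now [ 502.9 -183.8  221.4] [180.    0.  160.7] F [ 0.1 -0.   0.5] gap 85.2 t 5.75
```

Call:
step_arm([
  {"dp": [0, 0.05, 0.2], "angular": [0, 0, 0.005], "fingers": 0},
  {"dp": [0, 0.05, 0.4], "angular": [0, 0, 0.005], "fingers": 0},
  {"dp": [0, 0.05, 0.6], "angular": [0, 0, 0.005], "fingers": 0},
  {"dp": [0, 0.05, 0.75], "angular": [0, 0, 0.005], "fingers": 0},
  {"dp": [0, 0.05, 0.9], "angular": [0, 0, 0.005], "fingers": 0},
  {"dp": [0, 0.05, 0.9], "angular": [0, 0, 0.005], "fingers": 0},
  {"dp": [0, 0.05, 0.9], "angular": [0, 0, 0.005], "fingers": 0},
  {"dp": [0, 0.05, 0.9], "angular": [0, 0, 0.005], "fingers": 0},
])

```text
time: 6.75
tool_pos: [507.5, -175.4, 43.2]
tcp_rot: [-180.0, 0.2, 159.7]
ft_force: [-0.1, -1.0, 0.6]
finger_gap: 85.4
grip_force: 0.0
```

Run:
```python
from h import *
np.set_printoptions(precision=2,suppress=True)
P=camera_params("wrist");cv2.imwrite("pics/w2.png",snapshot("wrist"))
go(505.5,-174.4,-5,159.8)
```

```text
dp [0.01 0.   0.24] ang [-0.  0. -0.] dist 48 now [ 507.4 -175.4   43. ] [-180.     0.2  159.7] F [-0.1  1.1  0.3] gap 85.7 t 6.8
```

View pics/w2.png

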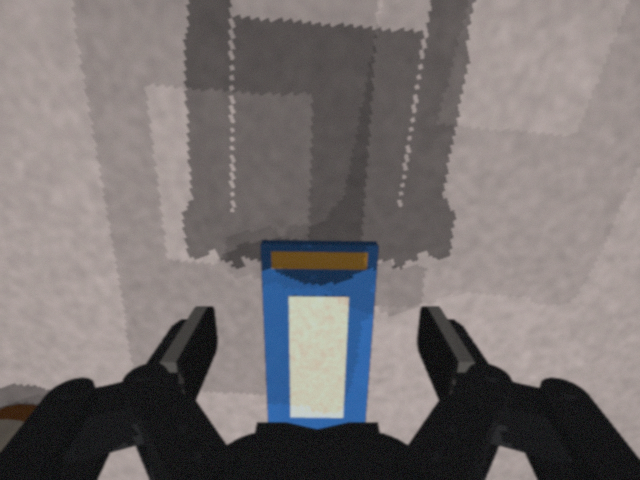

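The board's near end is centred between the fingers (columns 263–377, row 242), so I'll go down and grip.

Call:
step_arm([
  {"dp": [0.01, 0, 0.1], "angular": [0, 0, 0], "fingers": 0},
  {"dp": [0.01, 0, 0.18], "angular": [0, 0, 0], "fingers": 0},
  {"dp": [0.01, 0, 0.235], "angular": [0, 0, 0], "fingers": 0},
  {"dp": [0.01, 0, 0.235], "angular": [0, 0, 0], "fingers": 0},
  {"dp": [0.01, 0, 0.235], "angular": [0, 0, 0], "fingers": 0.15},
  {"dp": [0.01, 0, 0.235], "angular": [0, 0, 0], "fingers": 0.2},
  {"dp": [0.01, 0, 0.235], "angular": [0, 0, 0], "fingers": 0.4},
  {"dp": [0.01, 0, 0.235], "angular": [0, 0, 0], "fingers": 0.4},
], newtons=70)

```text
time: 7.8
tool_pos: [505.2, -174.5, -4.3]
tcp_rot: [-180.0, 0.1, 159.7]
ft_force: [-2.0, 0.4, 7.8]
finger_gap: 61.2
grip_force: 76.5
```

Call:
step_arm([
  {"dp": [0, 0, -0.02], "angular": [0, 0, 0], "fingers": 0.6},
  {"dp": [0, 0, -0.05], "angular": [0, 0, 0], "fingers": 0.6},
  {"dp": [0, 0, -0.1], "angular": [0, 0, 0], "fingers": 0.6},
  {"dp": [0, 0, -0.2], "angular": [0, 0, 0], "fingers": 0.6},
  {"dp": [0, 0, -0.3], "angular": [0, 0, 0], "fingers": 0.6},
  {"dp": [0, 0, -0.4], "angular": [0, 0, 0], "fingers": 0.6},
  {"dp": [0, 0, -0.45], "angular": [0, 0, 0], "fingers": 0.6},
  {"dp": [0, 0, -0.45], "angular": [0, 0, 0], "fingers": 0.6},
])

```text
time: 8.8
tool_pos: [504.9, -174.4, 85.2]
tcp_rot: [-180.0, 0.1, 159.7]
ft_force: [-0.8, -0.3, -1.7]
finger_gap: 61.3
grip_force: 75.9
```

Run:
```python
from h import *
np.set_printoptions(precision=2,suppress=True)
P=camera_params("wrist");a=snapshot("wrist");b=snapshot("side")
cv2.imwrite("pics/w3.png",np.hstack([cv2.resize(a,(400,300)),cv2.resize(b[120:300,250:490],(400,300))]))
for c in ("wrist","side","top"):
    if c=="top": snapshot(c)
    print(c,pinpoint(c,"board_mid")[:1])
rs=[ray(c,pinpoint(c,"board_mid")[0]["at"],P if c=="wrist" else None) for c in("side","top")]
print(tri(rs))
go(470,0,150,173.9)
```

```text
wrist [{'at': [315.9, 423.1], 'conf': 0.93}]
side [{'at': [363.8, 181.2], 'conf': 0.69}]
top [{'at': [416.7, 270.9], 'conf': 0.56}]
[ 555.52 -186.13  101.08]
dp [ 0.46  0.76 -0.33] ang [ 0.   -0.   -0.08] dist 189 now [ 503.9 -173.9   83.7] [180.   -0.1 159.7] F [-0.2  0.7 -1.1] gap 61.1 t 9.2
```

View pics/w3.png

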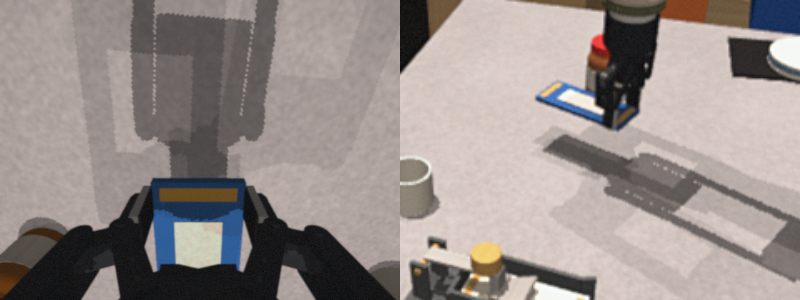

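The board is held, paper side up, by its near end, and in the right-hand view it looks about level. I'll carry it to a point in front of the holder.

Call:
step_arm([
  {"dp": [0.06, 0.08, -0.05], "angular": [0, 0, 0], "fingers": 0.6},
  {"dp": [0.15, 0.2, -0.1], "angular": [0, 0, 0], "fingers": 0.6},
  {"dp": [0.25, 0.33, -0.12], "angular": [0, 0, 0], "fingers": 0.6},
  {"dp": [0.35, 0.46, -0.15], "angular": [0, 0, 0], "fingers": 0.6},
  {"dp": [0.45, 0.6, -0.2], "angular": [0, 0, 0], "fingers": 0.6},
  {"dp": [0.56, 0.75, -0.23], "angular": [0, 0, 0], "fingers": 0.6},
  {"dp": [0.56, 0.75, -0.23], "angular": [0, 0, 0], "fingers": 0.6},
  {"dp": [0.56, 0.75, -0.23], "angular": [0, 0, 0], "fingers": 0.6},
])

```text
time: 10.2
tool_pos: [451.3, 5.2, 130.2]
tcp_rot: [-180.0, 0.0, 159.8]
ft_force: [-0.3, 0.4, 0.3]
finger_gap: 61.5
grip_force: 76.1
```

Call:
step_arm([
  {"dp": [0.08, 0.1, 0], "angular": [0, 0, -0.01], "fingers": 0.6},
  {"dp": [0.18, 0.25, 0], "angular": [0, 0, -0.02], "fingers": 0.6},
  {"dp": [0.28, 0.38, 0], "angular": [0, 0, -0.04], "fingers": 0.6},
  {"dp": [0.38, 0.51, 0], "angular": [0, 0, -0.06], "fingers": 0.6},
  {"dp": [0.48, 0.64, 0], "angular": [0, 0, -0.079], "fingers": 0.6},
  {"dp": [0.56, 0.75, 0], "angular": [0, 0, -0.079], "fingers": 0.6},
  {"dp": [0.56, 0.75, 0], "angular": [0, 0, -0.079], "fingers": 0.6},
  {"dp": [0.56, 0.75, 0], "angular": [0, 0, -0.079], "fingers": 0.6},
])

```text
time: 11.2
tool_pos: [398.5, 184.0, 130.0]
tcp_rot: [-180.0, -0.0, 173.9]
ft_force: [0.3, -0.5, -0.9]
finger_gap: 61.7
grip_force: 76.2
```

Run:
```python
from h import *
np.set_printoptions(precision=2,suppress=True)
s=sense();im=snapshot("side");cv2.imwrite("pics/s4.png",cv2.resize(im[180:400,230:520],(790,600),interpolation=cv2.INTER_CUBIC))
np.save("s4.npy",im)
r=masks_of("side","board")[0];m=r["pixels"];np.save("m4.npy",m);print(r["conf"],m.sum())
go(396.9,185.8,100,173.95)
P=camera_params("side");f=240/np.tan(np.radians(P["vfov"])/2)
T=Ro.from_euler("xyz",s["tcp_rot"],degrees=True)
for pit in(-6,-3,0,3,6):
  Q=Ro.from_euler("y",pit,degrees=True)
  out=[]
  for c in([75,32,4],[75,-32,4],[75,32,-4],[-75,32,4],[-75,-32,4]):
    v=Q.apply(np.array(c)+[57,0,0]); # board axes from grasp: x fwd,y left,z up
    w=s["tool_pos"]+Ro.from_euler("z",s["tcp_rot"][2]-180,degrees=True).apply(v)+[0,0,8.3]
    q=np.array(P["R"])@w+P["t"];out.append([((f*q[0]/q[2]+P["cx"])-230)*790/290,((f*q[1]/q[2]+P["cy"])-180)*600/220])
  print(pit,np.round(out).tolist())
```

```text
0.59 1796
dp [0.01 0.01 0.15] ang [-0. -0. -0.] dist 30 now [398.6 183.9 130.1] [-180.    -0.   173.9] F [ 0.7  0.7 -0.7] gap 61.5 t 11.3
-6 [[284.0, 234.0], [316.0, 176.0], [282.0, 243.0], [509.0, 315.0], [530.0, 249.0]]
-3 [[283.0, 241.0], [315.0, 183.0], [282.0, 250.0], [509.0, 314.0], [530.0, 248.0]]
0 [[282.0, 249.0], [314.0, 191.0], [281.0, 258.0], [509.0, 312.0], [530.0, 247.0]]
3 [[281.0, 257.0], [314.0, 198.0], [282.0, 266.0], [509.0, 311.0], [529.0, 246.0]]
6 [[282.0, 264.0], [314.0, 206.0], [282.0, 273.0], [509.0, 310.0], [529.0, 245.0]]
```

View pics/s4.png

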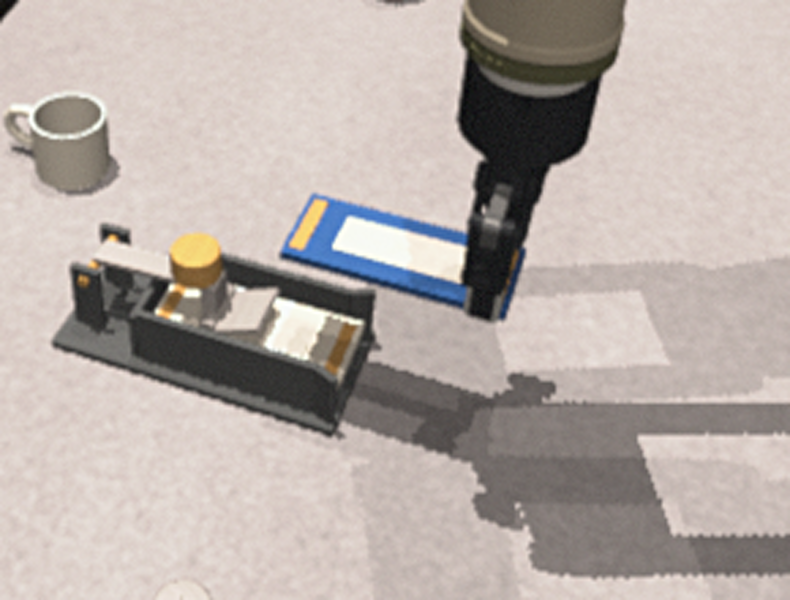

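The board is level: its far corners at (282,250) and (314,194) in the crop match the 0° prediction. I'll lower it to just above the cheeks, shifted about 1.7 mm to the left, and check the sideways fit.

Call:
step_arm([
  {"dp": [0, 0.008, 0.05], "angular": [0, 0, 0], "fingers": 0.6},
  {"dp": [0, 0.008, 0.12], "angular": [0, 0, 0], "fingers": 0.6},
  {"dp": [0, 0.008, 0.2], "angular": [0, 0, 0], "fingers": 0.6},
  {"dp": [0, 0.008, 0.28], "angular": [0, 0, 0], "fingers": 0.6},
  {"dp": [0, 0.008, 0.36], "angular": [0, 0, 0], "fingers": 0.6},
  {"dp": [0, 0.008, 0.36], "angular": [0, 0, 0], "fingers": 0.6},
  {"dp": [0, 0.008, 0.36], "angular": [0, 0, 0], "fingers": 0.6},
  {"dp": [0, 0.008, 0.36], "angular": [0, 0, 0], "fingers": 0.6},
])

```text
time: 12.3
tool_pos: [399.0, 186.8, 59.1]
tcp_rot: [180.0, 0.1, 173.9]
ft_force: [-0.2, -0.6, -1.2]
finger_gap: 61.6
grip_force: 76.2
```

Run:
```python
from h import *
np.set_printoptions(precision=2,suppress=True)
go(398,186,34,173.95)
t=snapshot("top");w=snapshot("wrist")
crop=cv2.resize(t[190:330,190:290],(400,560),interpolation=cv2.INTER_CUBIC)
cv2.imwrite("pics/t5.png",np.hstack([crop,cv2.resize(w[:,160:500],(400,560))]))
P=camera_params("top");f=240/np.tan(np.radians(P["vfov"])/2);s=sense()
def pr(X):
    q=np.array(P["R"])@X+P["t"];return np.round([(f*q[0]/q[2]+P["cx"]-190)*4,(f*q[1]/q[2]+P["cy"]-190)*4])
H=Ro.from_euler("z",-6.05,degrees=True)
for n,v in{"cheekL-":[-62,36,54],"cheekL+":[70,36,54],"cheekR-":[-62,-36,54],"cheekR+":[70,-36,54]}.items():
    print(n,pr(H.apply(v)+[561,168.4,0]))
for c in([75,32,4],[75,-32,4],[-75,32,4],[-75,-32,4]):
    v=Ro.from_euler("z",s["tcp_rot"][2]-180,degrees=True).apply(np.array(c)+[57,0,8.3]);print(c,pr(s["tool_pos"]+v))
```

```text
dp [ 0.   -0.    0.13] ang [ 0.  0. -0.] dist 25 now [399.  186.8  59.1] [180.    0.1 173.9] F [-0.2 -0.6 -1.2] gap 61.6 t 12.3
cheekL- [105. 451.]
cheekL+ [135. 192.]
cheekR- [247. 464.]
cheekR+ [275. 204.]
[75, 32, 4] [110. 389.]
[75, -32, 4] [239. 401.]
[-75, 32, 4] [ 75. 697.]
[-75, -32, 4] [205. 709.]
```

View pics/t5.png

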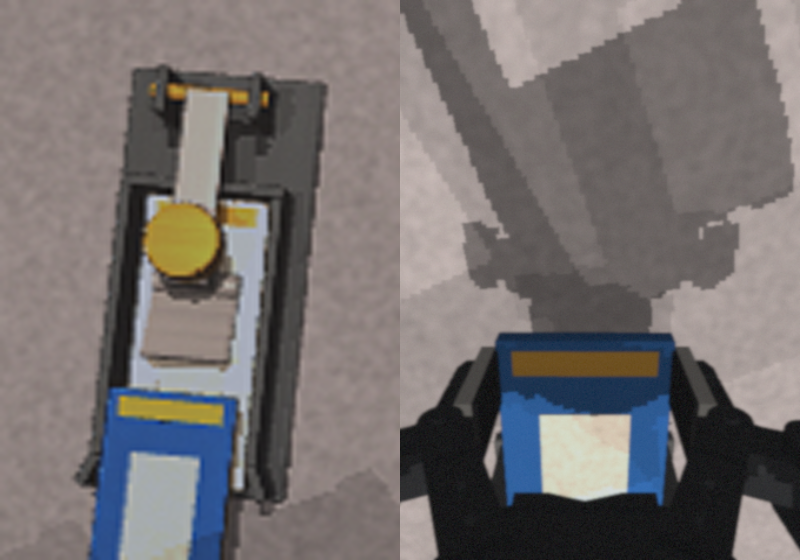

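The fit is close: the board's nose corners at (108,388) and (238,398) lie between the cheeks, about 1.5 mm too far left. I'll correct that and feel downward for the pile.

Call:
step_arm([
  {"dp": [0, -0.007, 0.03], "angular": [0, 0, 0], "fingers": 0.6},
  {"dp": [0, -0.007, 0.06], "angular": [0, 0, 0], "fingers": 0.6},
  {"dp": [0, -0.007, 0.09], "angular": [0, 0, 0], "fingers": 0.6},
  {"dp": [0, -0.007, 0.11], "angular": [0, 0, 0], "fingers": 0.6},
  {"dp": [0, -0.007, 0.123], "angular": [0, 0, 0], "fingers": 0.6},
  {"dp": [0, -0.007, 0.123], "angular": [0, 0, 0], "fingers": 0.6},
  {"dp": [0, -0.007, 0.123], "angular": [0, 0, 0], "fingers": 0.6},
  {"dp": [0, -0.007, 0.123], "angular": [0, 0, 0], "fingers": 0.6},
])

```text
time: 13.4
tool_pos: [398.4, 185.2, 33.9]
tcp_rot: [180.0, 0.0, 173.9]
ft_force: [-0.4, 0.1, -0.3]
finger_gap: 61.5
grip_force: 76.2
```

```bash
python3 -c "
from bench import sense
s=sense();print(s['tool_pos'],s['ft_force'],s['wrist_torque'])"
```

```text
[398.38988145 185.21581556  33.91828635] [-0.41652359  0.13402638 -0.29799499] [ 0.03193512 -0.0269736   0.01043211]
```

Call:
step_arm([
  {"dp": [0, 0, 0.005], "angular": [0, 0, 0], "fingers": 0.6},
  {"dp": [0, 0, 0.01], "angular": [0, 0, 0], "fingers": 0.6},
  {"dp": [0, 0, 0.015], "angular": [0, 0, 0], "fingers": 0.6},
  {"dp": [0, 0, 0.015], "angular": [0, 0, 0], "fingers": 0.6},
  {"dp": [0, 0, 0.015], "angular": [0, 0, 0], "fingers": 0.6},
  {"dp": [0, 0, 0.015], "angular": [0, 0, 0], "fingers": 0.6},
  {"dp": [0, 0, 0.015], "angular": [0, 0, 0], "fingers": 0.6},
  {"dp": [0, 0, 0.015], "angular": [0, 0, 0], "fingers": 0.6},
])

```text
time: 14.4
tool_pos: [398.2, 185.1, 30.7]
tcp_rot: [180.0, 0.0, 173.9]
ft_force: [0.1, -0.4, -0.4]
finger_gap: 61.1
grip_force: 76.2
```

```bash
python3 -c "
from bench import sense
s=sense();print(s['tool_pos'],s['ft_force'],s['wrist_torque'])"
```

```text
[398.23899856 185.12014775  30.7345547 ] [ 0.065834   -0.35487398 -0.38648014] [ 0.02362715  0.10222939 -0.03648592]
```

Call:
step_arm([
  {"dp": [0, 0, 0.005], "angular": [0, 0, 0], "fingers": 0.6},
  {"dp": [0, 0, 0.01], "angular": [0, 0, 0], "fingers": 0.6},
  {"dp": [0, 0, 0.01], "angular": [0, 0, 0], "fingers": 0.6},
  {"dp": [0, 0, 0.01], "angular": [0, 0, 0], "fingers": 0.6},
  {"dp": [0, 0, 0.01], "angular": [0, 0, 0], "fingers": 0.6},
  {"dp": [0, 0, 0.01], "angular": [0, 0, 0], "fingers": 0.6},
  {"dp": [0, 0, 0.01], "angular": [0, 0, 0], "fingers": 0.6},
  {"dp": [0, 0, 0.01], "angular": [0, 0, 0], "fingers": 0.6},
])

```text
time: 15.4
tool_pos: [398.2, 185.1, 28.7]
tcp_rot: [-180.0, -0.0, 173.9]
ft_force: [-0.2, 0.0, -0.7]
finger_gap: 61.8
grip_force: 76.2
```

```bash
python3 -c "
from bench import sense
s=sense();print(s['tool_pos'],s['ft_force'],s['wrist_torque'])"
```

```text
[398.18311297 185.11714064  28.69470765] [-0.16923815  0.0047126  -0.72268787] [0.02819654 0.07119739 0.0268698 ]
```

Call:
step_arm([
  {"dp": [0, 0, 0.005], "angular": [0, 0, 0], "fingers": 0.6},
  {"dp": [0, 0, 0.01], "angular": [0, 0, 0], "fingers": 0.6},
  {"dp": [0, 0, 0.01], "angular": [0, 0, 0], "fingers": 0.6},
  {"dp": [0, 0, 0.01], "angular": [0, 0, 0], "fingers": 0.6},
  {"dp": [0, 0, 0.01], "angular": [0, 0, 0], "fingers": 0.6},
  {"dp": [0, 0, 0.01], "angular": [0, 0, 0], "fingers": 0.6},
  {"dp": [0, 0, 0.01], "angular": [0, 0, 0], "fingers": 0.6},
  {"dp": [0, 0, 0.01], "angular": [0, 0, 0], "fingers": 0.6},
])

```text
time: 16.4
tool_pos: [398.2, 185.1, 26.7]
tcp_rot: [180.0, 0.0, 173.9]
ft_force: [0.7, 1.1, 1.0]
finger_gap: 61.3
grip_force: 76.3
```

```bash
python3 -c "
from bench import sense
s=sense();print(s['tool_pos'],s['ft_force'],s['wrist_torque'])"
```

```text
[398.23590659 185.13574189  26.71743851] [0.73965976 1.12618761 0.98848392] [ 0.04308676 -0.05467521  0.02505587]
```

Call:
step_arm([
  {"dp": [0, 0, 0.005], "angular": [0, 0, 0], "fingers": 0.6},
  {"dp": [0, 0, 0.01], "angular": [0, 0, 0], "fingers": 0.6},
  {"dp": [0, 0, 0.01], "angular": [0, 0, 0], "fingers": 0.6},
  {"dp": [0, 0, 0.01], "angular": [0, 0, 0], "fingers": 0.6},
  {"dp": [0, 0, 0.01], "angular": [0, 0, 0], "fingers": 0.6},
  {"dp": [0, 0, 0.01], "angular": [0, 0, 0], "fingers": 0.6},
  {"dp": [0, 0, 0.01], "angular": [0, 0, 0], "fingers": 0.6},
  {"dp": [0, 0, 0.01], "angular": [0, 0, 0], "fingers": 0.6},
])

```text
time: 17.4
tool_pos: [398.2, 185.2, 24.7]
tcp_rot: [180.0, 0.0, 173.9]
ft_force: [-1.6, 1.0, 3.0]
finger_gap: 62.0
grip_force: 76.6
```

```bash
python3 -c "
from bench import sense
s=sense();print(s['tool_pos'],s['ft_force'],s['wrist_torque'])"
```

```text
[398.23916731 185.17277638  24.73819073] [-1.61169848  0.97309409  2.99330325] [0.08844262 0.00643085 0.028076  ]
```

The board touches the pile at a TCP height of about 26 mm, which puts the pile top near 30 mm. I'll back off 0.6 mm and slide in along the pile.

Call:
step_arm([
  {"dp": [0, 0, -0.003], "angular": [0, 0, 0], "fingers": 0.6},
  {"dp": [-0.03, 0, -0.003], "angular": [0, 0, 0], "fingers": 0.6},
  {"dp": [-0.06, 0, -0.003], "angular": [0, 0, 0], "fingers": 0.6},
  {"dp": [-0.1, 0, -0.003], "angular": [0, 0, 0], "fingers": 0.6},
  {"dp": [-0.14, 0, -0.003], "angular": [0, 0, 0], "fingers": 0.6},
  {"dp": [-0.17, 0, -0.003], "angular": [0, 0, 0], "fingers": 0.6},
  {"dp": [-0.2, 0, -0.003], "angular": [0, 0, 0], "fingers": 0.6},
  {"dp": [-0.2, 0, -0.003], "angular": [0, 0, 0], "fingers": 0.6},
])

```text
time: 18.4
tool_pos: [437.1, 180.9, 25.1]
tcp_rot: [-180.0, -0.2, 173.9]
ft_force: [-11.6, 1.1, 12.6]
finger_gap: 61.5
grip_force: 77.7
```

Run:
```python
from h import *
s=sense();print(s['wrist_torque']);go(468.5,178.2,25.3,173.95)
im=snapshot("side");cv2.imwrite("pics/s6.png",cv2.resize(im[220:370,230:430],(800,600),interpolation=cv2.INTER_CUBIC))
```

```text
[ 0.05268707  1.49027851 -0.01223543]
dp [-0.1576  0.0031 -0.0013] ang [-0.0002 -0.0011 -0.0002] dist 32 now [437.1 180.9  25.1] [-180.    -0.2  173.9] F [-11.6   1.1  12.6] gap 61.5 t 18.4
```

View pics/s6.png

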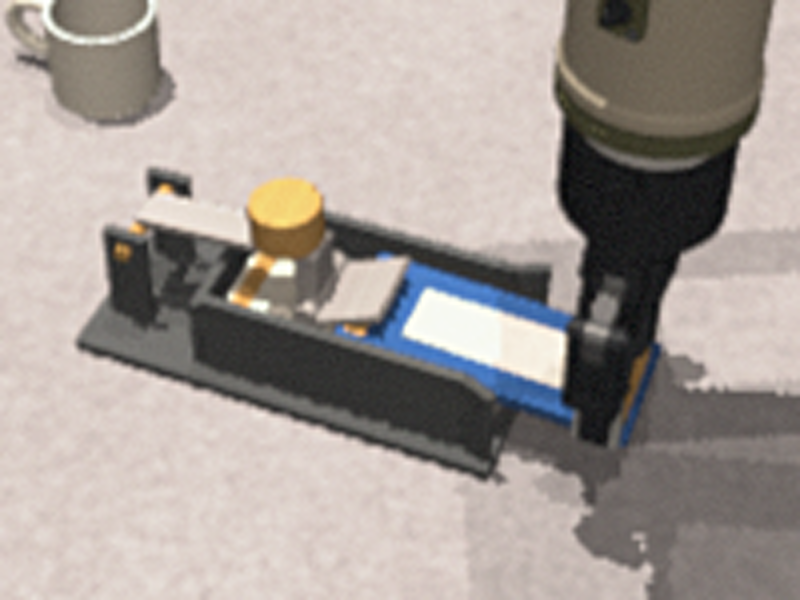

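The nose is under the toe plate: the lip at (370,290) overlaps the blue board, and the wedging force has started at about 12 N. I'll go on in, raised 1.6 mm to ease the upward load.

Call:
step_arm([
  {"dp": [0, 0, -0.008], "angular": [0, 0, 0], "fingers": 0.6},
  {"dp": [-0.025, 0, -0.008], "angular": [0, 0, 0], "fingers": 0.6},
  {"dp": [-0.05, 0, -0.008], "angular": [0, 0, 0], "fingers": 0.6},
  {"dp": [-0.075, 0, -0.008], "angular": [0, 0, 0], "fingers": 0.6},
  {"dp": [-0.1, 0, -0.008], "angular": [0, 0, 0], "fingers": 0.6},
  {"dp": [-0.125, 0, -0.008], "angular": [0, 0, 0], "fingers": 0.6},
  {"dp": [-0.145, 0, -0.008], "angular": [0, 0, 0], "fingers": 0.6},
  {"dp": [-0.145, 0, -0.008], "angular": [0, 0, 0], "fingers": 0.6},
])

```text
time: 19.45
tool_pos: [465.9, 178.1, 27.2]
tcp_rot: [-180.0, -0.2, 173.9]
ft_force: [-12.7, 1.4, 16.4]
finger_gap: 61.7
grip_force: 78.1
```

Run:
```python
from h import *
s=sense();print(s['wrist_torque']);go(468.5,178.2,25.3,173.95)
im=snapshot("side");cv2.imwrite("pics/s7.png",cv2.resize(im[220:370,230:430],(800,600),interpolation=cv2.INTER_CUBIC))
```

```text
[0.17806624 2.13287192 0.01547518]
dp [-0.013   0.0018  0.0095] ang [-0.     -0.0011 -0.0001] dist 3 now [465.9 178.1  27.2] [-180.    -0.2  173.9] F [-12.7   1.4  16.4] gap 61.7 t 19.45
```

View pics/s7.png

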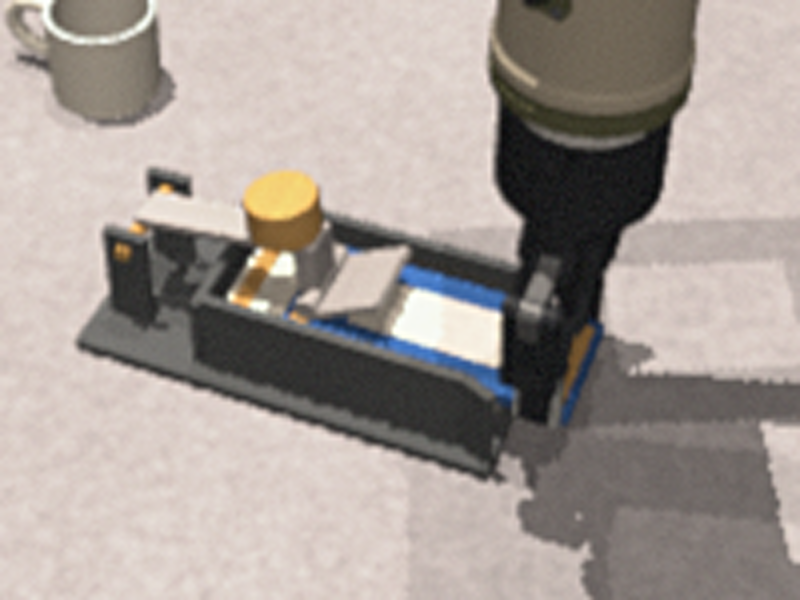

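The arm is lifted and the board is well under it, with the fingers just in front of the cheeks. I'll let go, rise and retreat.

Call:
step_arm([
  {"dp": [0, 0, 0], "angular": [0, 0, 0], "fingers": 0.15},
  {"dp": [0, 0, 0], "angular": [0, 0, 0], "fingers": 0},
  {"dp": [0, 0, 0], "angular": [0, 0, 0], "fingers": 0},
  {"dp": [0, 0, 0], "angular": [0, 0, 0], "fingers": 0},
  {"dp": [0, 0, -0.1], "angular": [0, 0, 0], "fingers": 0},
  {"dp": [0, 0, -0.2], "angular": [0, 0, 0], "fingers": 0},
  {"dp": [0, 0, -0.3], "angular": [0, 0, 0], "fingers": 0},
  {"dp": [0, 0, -0.3], "angular": [0, 0, 0], "fingers": 0},
])

```text
time: 20.5
tool_pos: [468.4, 178.2, 88.6]
tcp_rot: [179.9, 0.2, 173.9]
ft_force: [-0.5, 1.2, -0.1]
finger_gap: 85.5
grip_force: 0.0
```

Call:
step_arm([
  {"dp": [0.05, 0, 0], "angular": [0, 0, 0], "fingers": 0.3},
  {"dp": [0.1, 0, 0], "angular": [0, 0, 0], "fingers": 0.6},
  {"dp": [0.15, 0, 0], "angular": [0, 0, 0], "fingers": 1},
  {"dp": [0.2, 0, 0], "angular": [0, 0, 0], "fingers": 1},
  {"dp": [0.25, 0, 0], "angular": [0, 0, 0], "fingers": 1},
  {"dp": [0.25, 0, 0], "angular": [0, 0, 0], "fingers": 1},
  {"dp": [0.25, 0, 0], "angular": [0, 0, 0], "fingers": 1},
  {"dp": [0.25, 0, 0], "angular": [0, 0, 0], "fingers": 1},
], newtons=30)

```text
time: 21.5
tool_pos: [417.5, 183.1, 87.1]
tcp_rot: [180.0, 0.0, 173.9]
ft_force: [-0.5, -0.4, 0.2]
finger_gap: -0.0
grip_force: 0.0
```

Run:
```python
from h import *
np.set_printoptions(precision=1,suppress=True)
o=np.array([561,168.4]);ax=np.array([.9944,-.1054]);n=np.array([.1054,.9944])
t=snapshot("top");P=camera_params("wrist");w=snapshot("wrist")
cv2.imwrite("pics/t8.png",np.hstack([cv2.resize(t[190:330,190:290],(400,560),interpolation=cv2.INTER_CUBIC),cv2.resize(w[:,160:500],(400,560))]))
for c in("top","wrist"):
    for r in masks_of(c,"board")[:1]:
        cs,_=cv2.findContours(r["pixels"].astype(np.uint8),cv2.RETR_EXTERNAL,cv2.CHAIN_APPROX_NONE)
        k=max(cs,key=cv2.contourArea)[:,0]
        X=np.array([onz(c,q,38.5,P if c=="wrist" else None)[:2] for q in k])-o
        a=X@ax;b=X@n;rear=b[a<a.min()+8]
        print(c,r["conf"],"rear x",a.min(),"y",rear.min(),rear.max())
go(430,182.5,36,173.95)
```

```text
top 0.86 rear x -111.41088592134727 y -28.74299411503952 30.94649367068996
wrist 0.87 rear x -114.98515504990405 y 20.632089680442775 31.38815945917034
dp [-0.1  0.   0.3] ang [-0. -0. -0.] dist 52 now [417.2 183.1  86.9] [-180.    -0.   173.9] F [ 0.8 -0.8 -0.1] gap 0.5 t 21.7
```

View pics/t8.png

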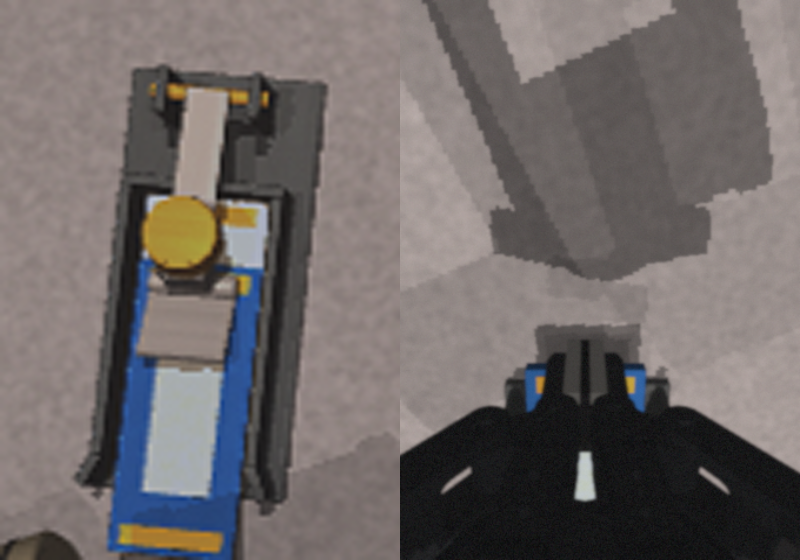

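The board lies between the cheeks (rear end at row 550, arm on its front). I'll lower the shut fingers behind it and push.

Call:
step_arm([
  {"dp": [0, 0.005, 0.07], "angular": [0, 0, 0], "fingers": 1},
  {"dp": [0, 0.005, 0.14], "angular": [0, 0, 0], "fingers": 1},
  {"dp": [0, 0.005, 0.2], "angular": [0, 0, 0], "fingers": 1},
  {"dp": [0, 0.005, 0.26], "angular": [0, 0, 0], "fingers": 1},
  {"dp": [0, 0.005, 0.26], "angular": [0, 0, 0], "fingers": 1},
  {"dp": [-0.03, 0.005, 0.26], "angular": [0, 0, 0], "fingers": 1},
  {"dp": [-0.06, 0.005, 0.26], "angular": [0, 0, 0], "fingers": 1},
  {"dp": [-0.06, 0.005, 0.26], "angular": [0, 0, 0], "fingers": 1},
])

```text
time: 22.7
tool_pos: [430.3, 182.9, 35.6]
tcp_rot: [180.0, 0.1, 173.9]
ft_force: [0.3, 0.9, -0.2]
finger_gap: 0.1
grip_force: 0.0
```

Call:
step_arm([
  {"dp": [-0.03, 0, 0], "angular": [0, 0, 0], "fingers": 1},
  {"dp": [-0.06, 0, 0], "angular": [0, 0, 0], "fingers": 1},
  {"dp": [-0.09, 0, 0], "angular": [0, 0, 0], "fingers": 1},
  {"dp": [-0.12, 0, 0], "angular": [0, 0, 0], "fingers": 1},
  {"dp": [-0.15, 0, 0], "angular": [0, 0, 0], "fingers": 1},
  {"dp": [-0.17, 0, 0], "angular": [0, 0, 0], "fingers": 1},
  {"dp": [-0.17, 0, 0], "angular": [0, 0, 0], "fingers": 1},
  {"dp": [-0.17, 0, 0], "angular": [0, 0, 0], "fingers": 1},
])

```text
time: 23.7
tool_pos: [462.5, 179.3, 34.7]
tcp_rot: [-180.0, -0.1, 173.9]
ft_force: [-4.6, 1.4, 2.3]
finger_gap: -0.2
grip_force: 2.5
```

Run:
```python
from h import *
s=sense();d=s["tool_pos"][:2]-[561,168.4];print("hx",d@[.9944,-.1054],"hy",d@[.1054,.9944],s["tool_pos"],s["ft_force"])
im=snapshot("side");cv2.imwrite("pics/s9.png",cv2.resize(im[220:370,230:430],(800,600),interpolation=cv2.INTER_CUBIC))
```

```text
hx -99.12888800635065 hy 0.431798396227379 [462.46588451 179.27821216  34.6731822 ] [-4.61533895  1.36060915  2.29657235]
```

View pics/s9.png

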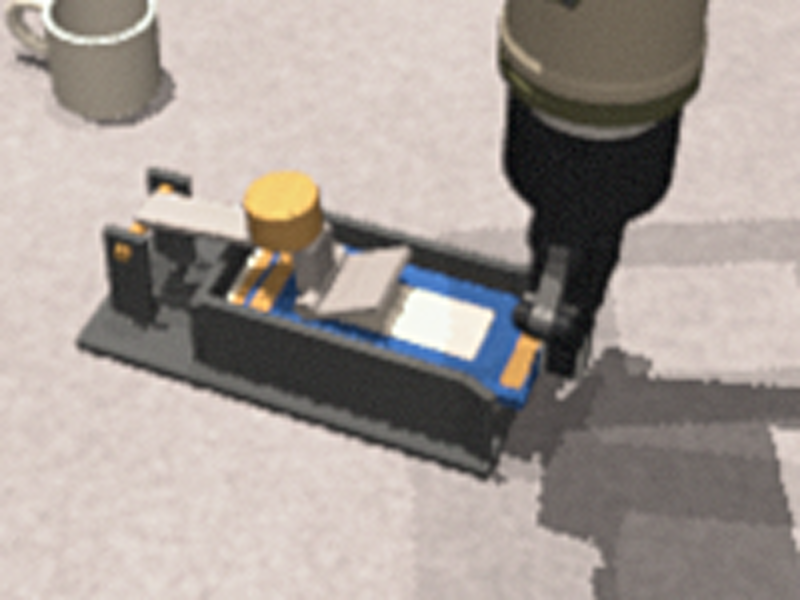

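The board is sliding in, with its front strip now near the back wall and a push of about 5 N. I'll continue, then feel for the wall.

Call:
step_arm([
  {"dp": [-0.015, 0, 0], "angular": [0, 0, 0], "fingers": 1},
  {"dp": [-0.03, 0, 0], "angular": [0, 0, 0], "fingers": 1},
  {"dp": [-0.045, 0, 0], "angular": [0, 0, 0], "fingers": 1},
  {"dp": [-0.055, 0, 0], "angular": [0, 0, 0], "fingers": 1},
  {"dp": [-0.06, 0, 0], "angular": [0, 0, 0], "fingers": 1},
  {"dp": [-0.06, 0, 0], "angular": [0, 0, 0], "fingers": 1},
  {"dp": [-0.06, 0, 0], "angular": [0, 0, 0], "fingers": 1},
  {"dp": [-0.06, 0, 0], "angular": [0, 0, 0], "fingers": 1},
])

```text
time: 24.75
tool_pos: [474.4, 178.0, 34.7]
tcp_rot: [-180.0, -0.1, 173.9]
ft_force: [-4.7, 0.5, 2.3]
finger_gap: -0.3
grip_force: 2.7
```

Call:
step_arm([
  {"dp": [-0.005, 0, 0], "angular": [0, 0, 0], "fingers": 1},
  {"dp": [-0.01, 0, 0], "angular": [0, 0, 0], "fingers": 1},
  {"dp": [-0.01, 0, 0], "angular": [0, 0, 0], "fingers": 1},
  {"dp": [-0.01, 0, 0], "angular": [0, 0, 0], "fingers": 1},
  {"dp": [-0.01, 0, 0], "angular": [0, 0, 0], "fingers": 1},
  {"dp": [-0.01, 0, 0], "angular": [0, 0, 0], "fingers": 1},
  {"dp": [-0.01, 0, 0], "angular": [0, 0, 0], "fingers": 1},
  {"dp": [-0.01, 0, 0], "angular": [0, 0, 0], "fingers": 1},
])

```text
time: 25.75
tool_pos: [476.3, 177.8, 34.7]
tcp_rot: [-180.0, -0.1, 173.9]
ft_force: [-5.3, 0.2, 4.0]
finger_gap: -0.3
grip_force: 2.8
```

Call:
step_arm([
  {"dp": [-0.005, 0, 0], "angular": [0, 0, 0], "fingers": 1},
  {"dp": [-0.01, 0, 0], "angular": [0, 0, 0], "fingers": 1},
  {"dp": [-0.01, 0, 0], "angular": [0, 0, 0], "fingers": 1},
  {"dp": [-0.01, 0, 0], "angular": [0, 0, 0], "fingers": 1},
  {"dp": [-0.01, 0, 0], "angular": [0, 0, 0], "fingers": 1},
  {"dp": [-0.01, 0, 0], "angular": [0, 0, 0], "fingers": 1},
  {"dp": [-0.01, 0, 0], "angular": [0, 0, 0], "fingers": 1},
  {"dp": [-0.01, 0, 0], "angular": [0, 0, 0], "fingers": 1},
])

```text
time: 26.75
tool_pos: [477.0, 177.7, 34.6]
tcp_rot: [-180.0, -0.2, 173.9]
ft_force: [-12.7, 0.5, 8.6]
finger_gap: -0.3
grip_force: 6.1
```

Call:
step_arm([
  {"dp": [-0.005, 0, 0], "angular": [0, 0, 0], "fingers": 1},
  {"dp": [-0.01, 0, 0], "angular": [0, 0, 0], "fingers": 1},
  {"dp": [-0.01, 0, 0], "angular": [0, 0, 0], "fingers": 1},
  {"dp": [-0.01, 0, 0], "angular": [0, 0, 0], "fingers": 1},
  {"dp": [-0.01, 0, 0], "angular": [0, 0, 0], "fingers": 1},
  {"dp": [-0.01, 0, 0], "angular": [0, 0, 0], "fingers": 1},
  {"dp": [-0.01, 0, 0], "angular": [0, 0, 0], "fingers": 1},
  {"dp": [-0.01, 0, 0], "angular": [0, 0, 0], "fingers": 1},
])

```text
time: 27.75
tool_pos: [477.2, 177.7, 34.3]
tcp_rot: [-179.9, -0.4, 174.0]
ft_force: [-21.6, 2.5, 17.2]
finger_gap: -0.3
grip_force: 10.8
```

The force rises while the position stands still at the expected spot, so the board has reached the wall. I'll back off, go up and check.

Call:
step_arm([
  {"dp": [0.03, 0, 0], "angular": [0, 0, 0], "fingers": 1},
  {"dp": [0.08, 0, 0], "angular": [0, 0, 0], "fingers": 1},
  {"dp": [0.15, 0, 0], "angular": [0, 0, 0], "fingers": 1},
  {"dp": [0.25, 0, 0], "angular": [0, 0, 0], "fingers": 1},
  {"dp": [0.25, 0, -0.2], "angular": [0, 0, 0], "fingers": 1},
  {"dp": [0.25, 0, -0.4], "angular": [0, 0, 0], "fingers": 1},
  {"dp": [0.25, 0, -0.6], "angular": [0, 0, 0], "fingers": 1},
  {"dp": [0.25, 0, -0.6], "angular": [0, 0, 0], "fingers": 1},
])

```text
time: 28.75
tool_pos: [433.2, 183.4, 158.9]
tcp_rot: [179.8, 0.4, 173.9]
ft_force: [-0.4, 0.0, -0.7]
finger_gap: -0.1
grip_force: 0.0
```

Run:
```python
from h import *
np.set_printoptions(precision=1,suppress=True)
o=np.array([561,168.4]);ax=np.array([.9944,-.1054]);n=np.array([.1054,.9944])
t=snapshot("top");s=snapshot("side")
cv2.imwrite("pics/t10.png",np.hstack([cv2.resize(t[200:320,200:280],(373,560),interpolation=cv2.INTER_CUBIC),cv2.resize(s[250:345,240:337],(400,560)[:1]+(560,),interpolation=cv2.INTER_CUBIC)]))
r=masks_of("top","board")[0]
X=np.array([onz("top",q[::-1],39)[:2] for q in np.argwhere(r["pixels"])])-o
a=X@ax;b=X@n
print(r["conf"],a.min(),a.max(),b.min(),b.max())
for lo in(-72,-62,-52,-42,-32): k=b[(a>lo)&(a<lo+8)];print(lo,k.min(),k.max())
print(sense()["tool_pos"])
```

```text
0.77 -75.36484050498932 74.76904915807673 -31.279319746517263 35.107360327776966
-72 -30.988093608065668 33.46769288564402
-62 -31.279319746517263 34.63831612107309
-52 -30.84257527090928 35.107360327776966
-42 -31.13422576443404 34.70865191421258
-32 -30.69635013170208 33.60337898993878
[430.3 182.5 153.9]
```

View pics/t10.png

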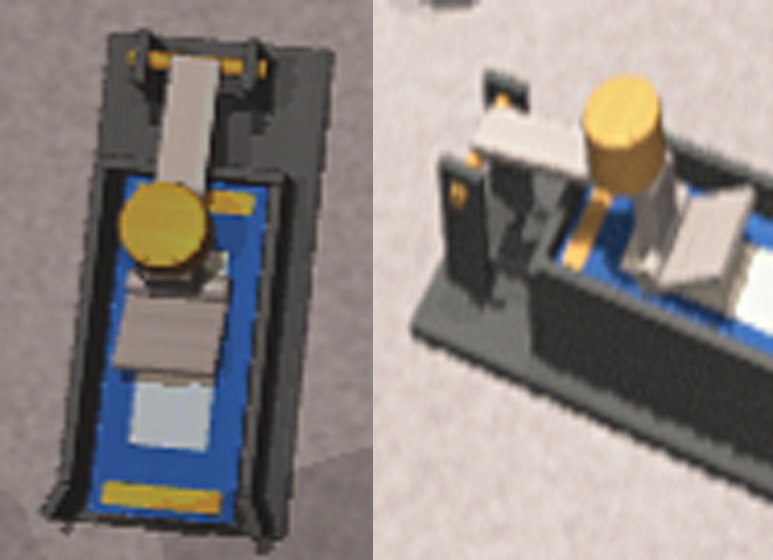

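The board is home against the back wall: it spans holder x -75 to +75, lies about 1.5 mm off the midline, has its paper side up, and the arm rests on it. The robot is clear, so I'm handing in.

```bash
python3 -c "
from bench import hand_in
print(hand_in())"
```

```text
the job is handed in; nothing more can be done
None
```

I slid the blue menu board home against the holder's back wall, paper side up with the weighted arm resting on it, and handed the job in after about 29 s; the hand-in returned no verdict. The last pictures put it centred to about 1.5 mm, and the robot was clear of everything and never went near the cup, jar or tamper.

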